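Snap a product tube into the spring-clip holder and set it against the end stop

TASK

Take the product tube that lies on the grey V-rest and press it down level between the spring fingers of the clip holder, about a centimetre short of the end stop, until both clips have snapped round it and it is fully home in its saddles. Then slide it along in the clips until its end just bears on the end stop with no gap, and let go. Be gentle: do not slam or force the tube into the holder or ram it against the stop, and leave everything else on the table where it is.

Things in the scene. Friction and masses are not known exactly. Their poses are not given: they have to be found in the camera images.
- tube: the white capped product tube, a plain cylinder 45 mm in diameter and 118 mm long (about 50 g, flat end faces); it starts lying level on the V-rest. Origin: centre of one end face; z runs along the tube to the other end. Either end may face the stop
- tube_mid (a point): the tube's middle: on its axis, 59 mm from each end
- rest: grey plastic V-rest, fixed; base plate 100 x 60 x 6 mm; origin: centre of its underside on the table, x along the groove, z up. Two V supports, 14 mm wide, at x = -40 and +40 mm (66 mm free between them) carry the tube with its axis level along x and 42 mm above the table; they reach no higher than the tube's axis
- holder: the spring-clip holder, fixed on the table: a flat aluminium bar 165 x 76 mm, 10 mm thick (x from -67 to +98 mm), with two alike clips at x = -40 and +40 mm (66 mm free between them). Origin: underside of the bar, midway between the clips; x runs along the tube's intended axis toward the end stop, z up
- clip_a (a point): the clip farther from the end stop, 14 mm wide along x: a shallow V saddle below and two bent steel spring fingers, one on each side, hinged near the bar. Point: midway between the fingers' inward lips, 59 mm above the table (lips 36 mm apart at rest); flared lead-ins above reach 72 mm (57 mm apart). Fingers reach y = +/-32 mm, and about 6 mm wider as the tube passes
- clip_b (a point): the same point of the clip nearer to the end stop (built as clip_a)
- seat (a point): where the axis of a fully seated tube passes midway between the clips: 45 mm above the table; axes as the holder. A tube pressed in from above meets the lips with its axis about 29 mm above the seat; resistance rises to some 12 to 16 N (more, with a push to one side, if it is 3 mm or more off centre), then falls; from about 10 mm above the seat the fingers close over the tube and help it down; at 0 the saddles stop it hard
- end_stop: the adjustable end stop, fixed on the holder's bar: a dark steel plate 36 mm wide, 10 mm thick, its top 58 mm above the table, facing the clips, with a foot and a thumb screw behind it. Its place along the bar differs from run to run; it does not move
- stop_face (a point): centre of the stop's flat face, which the tube's end must touch, at a seated tube's axis height; x as the holder's x (away from the clips). When the tube touches, tube_mid is 59 mm on the -x side of this point. It lies 58 to 66 mm from the seat along x. Sliding the clipped tube takes about 4 to 6 N until it meets the stop
- die_small: short press die (round, 26 mm across, 18 mm high) standing beside the holder; leave it
- cap: loose white tube cap, 46 mm across, 12 mm thick, near the V-rest; leave it
- spanner: double open-ended spanner, 165 mm long, lying in front of the holder, nearer to the robot; leave it
- tape: roll of packing tape, 102 mm across, 24 mm high; leave it
- tube_up: a tube like the one to be clipped, but standing upright behind the V-rest; leave it
- driver: screwdriver, 205 mm long, lying behind the V-rest; leave it
- cap_box: open grey box with caps in it, fixed, between the V-rest and the holder; its walls are 75 mm high and its raised blue lid stands 220 mm above the table: carry things over it or round it
- tube_f6: standing product tube, 118 mm high, in the group on the left; leave it
- tube_f7: standing product tube, 118 mm high, in the group on the left; leave it
Mind the look-alikes: they are no part of the job. Leave any pink look-alike of the tube alone.

How it is judged (in metres and radians):
On the way:
1. the tube is snapped into both clips and fully down in the saddles, its end still more than 3 mm short of the end stop (z of tube_mid in the frame of seat between -0.002 and 0.002 m and y of tube_mid in the frame of seat between -0.003 and 0.003 m and angle between the z axis of tube and the x axis of holder, either way round below 0.05 rad and x of tube_mid in the frame of stop_face below -0.062 m), for 0.2 s.
At the end, for the whole second after the job is handed in: the tube lies at rest in both clips, its middle within 2 mm of the seat's height and 3 mm sideways, its axis within 0.05 rad of the holder's x axis, and its end within 1.5 mm of the stop face (z of tube_mid in the frame of seat between -0.002 and 0.002 m and y of tube_mid in the frame of seat between -0.003 and 0.003 m and angle between the z axis of tube and the x axis of holder, either way round below 0.05 rad and x of tube_mid in the frame of stop_face between -0.0605 and -0.0575 m and linear speed of tube below 0.01 m/s); the robot touches nothing.
It fails at once if the tube is pressed against the holder with more than 55 N (the squeeze of the fingers included) (contact force between tube and holder above 55 N).
It fails at once if the tube is pushed against the end stop with more than 25 N (contact force between tube and end_stop above 25 N).
It fails at once if one of the bystanders is moved more than 20 mm (distance of any of die_small, cap, spanner, tape, tube_up, driver, tube_f6, tube_f7 from where it was at the start of the episode above 0.02 m).
It also fails if it takes over 70 s, if anything falls off the work surface, if the arm or the gripper's body presses on something with over 40 N, if the wrist force passes 120 N, or if a joint passes its speed limit or range.

ROBOT

A 6-joint arm with a two-finger parallel gripper is mounted at the origin on a cart in front of the work surface, level with it; the furniture and walls round the work are solid. World frame = base frame: x ahead of the robot, y to its left, z up, the work surface at z = 0. Lengths are in mm, angles in rad, forces in N, time in s.
With the tool pointing down it reaches from about 350 to 975 mm from the base axis. Payload 7.1 kg.
Tool frame: the origin (TCP) lies midway between the tips of the shut fingers; the grasp point (between the pads) lies 19 mm behind it (ctrl.grip_point_offset is the distance from the TCP to the grasp point, in mm); z points along the fingers, y is the line along which they close (so a half turn about z gives the same grasp; the last joint's range is limited). The gripper opens to 88 mm and grips with 3 to 60 N. Pads are 20 mm wide; open, the fingers measure 115 mm over their backs; the gripper's body (75 mm by 178 mm) begins 61 mm behind the grasp point.
Start: joints at [1.309, 0.423, 1.63, -0, 1.089, -0.019], TCP at [150.232, 606.659, 222.675] pointing down, gripper open.
Joint ranges: [-3, 3], [-0.9, 2.11], [0.09, 2.58], [-1.31, 4.45], [0.11, 2.69], [-2.54, 2.54]. Speed limits (rad/s): [2.39, 2.39, 3.01, 3.14, 3.14, 3.14].

INTERFACE

Orientations are given as a rotation vector (axis times angle).
In Python, from workcell import get_obs, optics, close_job, spotter, ctrl gives the robot as it stands. The module is installed in compiled form; this text tells all that it offers.
- The arm moves only by the tool move_arm, never from a script. Its argument "rows" is a list of rows, each a list of 5 numbers: the shift along the tool's x, y, z in cm, then the turn about the tool's z in degrees, then the opening in per cent of the stroke, from 0 (shut) to 100 (fully open). A call has 1 to 10 rows; each row shifts and turns the commanded pose from where the row before left it, along the tool's axes as they then stand; what a row does not reach is not made up. A row lasts 1/8 s, in which the tool goes at most 62.5 mm and 10.7 degrees, less where a joint would pass 70% of its speed; a pose out of reach is approached as far as the arm can. A call with a gripper value outside its range is refused whole. The fingers move at their own pace and stop on an object; the grip force is fixed at half the most. Time passes only in rows, so rows that do not move let the fingers close. It gives the time, the measured TCP pose, the force, the opening and the grip force at its end, in the units of the state.
- get_obs(): the state, without advancing time (a new reading comes with each control period).
- optics.get_image(name): name is "scene" or "top" or "wrist"; returns the picture (420x560x3 uint8, blue, green, red); there is no depth.
- optics.calibration(name): a dict with "camera_matrix" (3x3 intrinsics, pixels), "distortion" ([k1, k2, p1, p2, k3] as OpenCV has them; the pictures are not rectified), "xyz" and "orientation" of the camera in the world. Camera axes: x right, y down, z forward; pixel columns grow to the right and rows downward; lengths in mm; the calibration is good to about 2 mm. A picture is of the moment at which its call begins: read the wrist's pose just before it. calibration takes no time and is no camera call; for the wrist camera it gives the pose at the moment of the call.
- close_job(): hands the job in; it is judged then, once.
Trained networks look in the newest picture that a camera, given by its name, has taken for a name from the list of things; names that differ only in an ending like _2 or _b are one class to them, and where a whole thing is asked for, a point or a joint stands for the part that bears it (a point fixed in the world has none). Each returns a list of dicts, best first, with "conf" (0 to 1); they miss things now and then, are a little off and sometimes report something else, mostly with a low value. They report only what shows in the picture. A call takes as long as a camera call. They do not tell look-alikes from the thing itself.
- spotter.find_in(camera, label): "point" ([column, row] in pixels, amid what is visible of it).
- spotter.regions_of(camera, label): "region" (420x560 bool, what is visible of it) and "point" ([column, row] in pixels, amid what is visible of it).
The state is a dict: "t": time; "qpos": joint angles; "qvel": joint speeds; "joint_torque": joint torques, N m; "ee_pos": TCP position; "orientation": TCP orientation; "ft_force": force on the tool from outside, world axes, zero at the start; "moment": the same for the moment, N m; "width": finger opening in mm; "grasp_force": force on a finger pad.
Only numpy, scipy, OpenCV 4.12 (cv2) and the standard library are available. Lean on these libraries where they do the work, as an engineer would, in place of code of your own. Each camera call takes 0.05 s, during which the arm holds its last target. There are 200 camera calls.

## Working session

There is one attempt and no reset: what is moved stays moved. The work goes in short steps, Python scripts to look and compute and a tool call to move; the robot and the scene stay as the last step left them, time stands still between calls to the robot, and variables do not carry over. Pictures are saved under pics/ and viewed, at most 10 in all, crops included, and the job is handed in when it is done.

Besides the shell and the picture viewer there is one more tool, called after "Call:" as name([rows], argument=value, ...), one row to a line, values as JSON. move_arm: Moves the arm, as the interface text tells. Its arguments: {"type":"object","properties":{"rows":{"type":"array","items":{"type":"array","items":{"type":"number"}}}},"required":["rows"]}

```bash
mkdir -p pics
cat > h.py <<'E'
import numpy as np, cv2
from scipy.spatial.transform import Rotation as R
from workcell import get_obs, optics, close_job, spotter, ctrl
def cal(n):
    c=optics.calibration(n); K=np.array(c["camera_matrix"],float); D=np.array(c["distortion"],float)
    o=np.array(c["orientation"],float); Rm=R.from_rotvec(o).as_matrix() if o.shape==(3,) else o
    return K,D,Rm,np.array(c["xyz"],float)
def ray(c,p,z):
    K,D,Rm,t=c; u=cv2.undistortPoints(np.array([[p]],float),K,D)[0,0]
    d=Rm@np.array([u[0],u[1],1]); return t+d*(z-t[2])/d[2]
def proj(c,P):
    K,D,Rm,t=c; return cv2.projectPoints((np.atleast_2d(P)-t)@Rm,np.zeros(3),np.zeros(3),K,D)[0][:,0]
E
python3 - <<'E'
from h import *
for n in("scene","top"):
    cv2.imwrite(f"pics/{n}0.png",optics.get_image(n)); c=cal(n); print(n,c[3],c[0][0,0],c[2][:,2])
    for l,z in(("tube",42),("rest",6),("holder",10),("clip_a",59),("end_stop",50),("cap_box",75)):
        print(l,[(np.round(d["point"]),round(d["conf"],2),ray(c,d["point"],z).round()) for d in spotter.find_in(n,l)][:5])
E
```

```text
scene [ -13.70662766 -788.0308641  1154.04997058] 520.4688997882525 [ 0.37292826  0.58032972 -0.72397647]
tube [(array([418., 327.]), 0.6, array([ 623., -435.,   42.])), (array([312., 244.]), 0.57, array([565., -78.,  42.]))]
rest [(array([311., 256.]), 0.87, array([556., -90.,   6.])), (array([170., 196.]), 0.59, array([331., 349.,   6.]))]
holder [(array([216., 168.]), 0.82, array([512., 374.,  10.]))]
clip_a [(array([219., 171.]), 0.57, array([490., 306.,  59.]))]
end_stop [(array([237., 163.]), 0.47, array([561., 317.,  50.]))]
cap_box []
top [ 418.99761334  102.29979088 1380.84456312] 403.9807666576955 [ 0.07671326 -0.00768634 -0.99702357]
tube [(array([431., 177.]), 0.82, array([ 648., -418.,   42.])), (array([329., 197.]), 0.7, array([570., -77.,  42.]))]
rest [(array([321., 199.]), 0.58, array([569., -54.,   6.]))]
holder [(array([201., 210.]), 0.87, array([519., 353.,  10.])), (array([294., 140.]), 0.41, array([770.,  42.,  10.]))]
clip_a [(array([202., 213.]), 0.57, array([508., 341.,  59.]))]
end_stop [(array([206., 191.]), 0.63, array([579., 332.,  50.]))]
cap_box []
```

View pics/scene0.png

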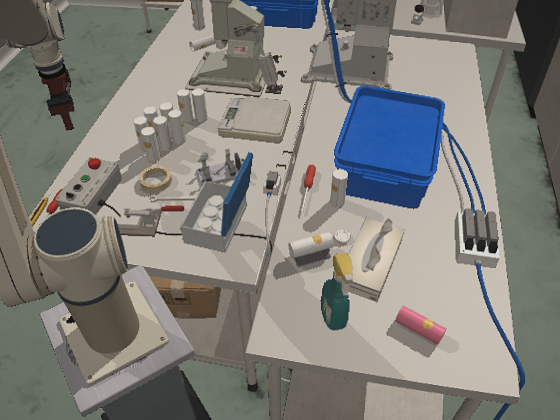

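View pics/top0.png

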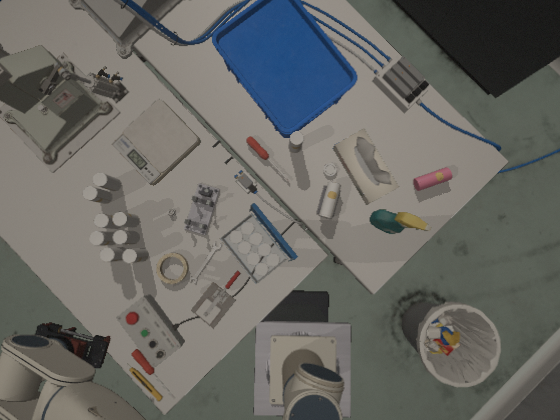

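The tube is one of two lying candidates. The white one, top (329,197) / scene (312,244), sits on the grey rest and fits the description. The pink one, top (432,178) / scene (420,325), is the look-alike. The holder is at top (202,208), with the lid of the cap box between it and the tube at top (273,230). I'll confirm in one enlarged crop.

Run:
```python
from h import *
im=optics.get_image("top"); c=cal("top")
a=im[150:250,275:375]; b=im[160:260,150:250]
cv2.imwrite("pics/crop.png",np.hstack([cv2.resize(x,(400,400),interpolation=cv2.INTER_CUBIC) for x in(a,b)]))
for l,z in(("tube",42),("holder",10)):
  for d in spotter.regions_of("top",l)[:2]:
    ys,xs=np.nonzero(d["region"]); r=cv2.minAreaRect(np.stack([xs,ys],1).astype(np.float32)); bx=cv2.boxPoints(r)
    print(l,d["conf"],r,[ray(c,p,z)[:2].round() for p in bx])
for l in("die_small","tape","clip_b","clip_a","driver","tube_up","cap","spanner"):
  print(l,[(d["point"],round(d["conf"],2),ray(c,d["point"],10).round()) for d in spotter.find_in("top",l)][:3])
```

```text
tube 0.71 ((432.4048156738281, 179.22523498535156), (15.592269897460938, 39.21692657470703), 70.90650939941406) [array([ 641., -352.]), array([ 687., -476.]), array([ 637., -493.]), array([ 592., -369.])]
tube 0.67 ((329.43841552734375, 199.62179565429688), (12.953964233398438, 35.54310989379883), 15.52410888671875) [array([510., -43.]), array([626., -74.]), array([ 615., -115.]), array([500., -85.])]
holder 0.81 ((201.05003356933594, 208.35000610351562), (24.349538803100586, 48.69907760620117), 18.434947967529297) [array([459., 415.]), array([618., 369.]), array([593., 289.]), array([435., 336.])]
die_small [([173.4, 210.9], 0.42, array([515., 445.,  10.]))]
tape [([207.2, 260.8], 0.5, array([350., 325.,  10.]))]
clip_b [([198.8, 208.9], 0.66, array([524., 360.,  10.]))]
clip_a [([198.8, 208.9], 0.66, array([524., 360.,  10.]))]
driver [([259.2, 152.2], 0.57, array([724., 160.,  10.]))]
tube_up [([294.7, 141.2], 0.8, array([766.,  39.,  10.])), ([167.8, 277.1], 0.33, array([293., 454.,  10.]))]
cap [([332.3, 168.0], 0.47, array([675., -92.,  10.]))]
spanner [([209.5, 259.1], 0.76, array([355., 318.,  10.])), ([204.8, 193.2], 0.63, array([578., 342.,  10.]))]
```

View pics/crop.png

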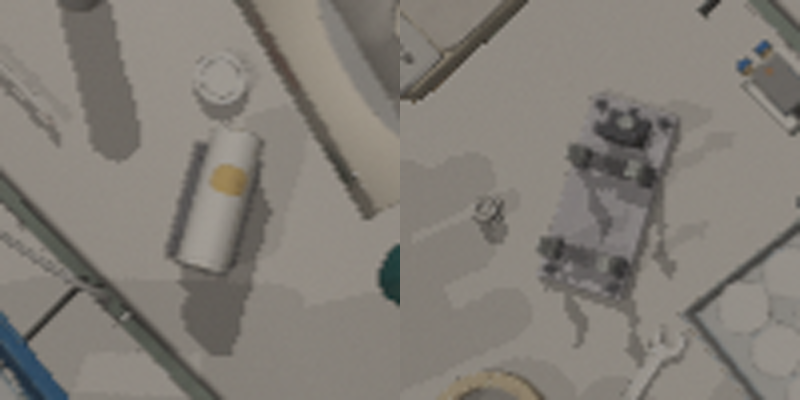

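The crop confirms the white tube on its rest. In the holder crop the end stop is at the far end (image up), around top (306/2 → 206,191), and the die stands to the left of the holder. Now the move geometry.

```bash
cat >> h.py <<'E'
def plan(x,y,z,ax=None):
    "tool-frame shift (cm) to TCP x,y,z; turn (deg) so tool x lies along world angle ax (mod 180)"
    s=get_obs(); Rm=R.from_rotvec(s["orientation"]).as_matrix(); p=np.array(s["ee_pos"])
    print("t",round(s["t"],2),"tcp",p.round(1),"q6",round(s["qpos"][5],2),"F",np.round(s["ft_force"],1),"w",s["width"],"g",s["grasp_force"])
    print("tool x,z",Rm[:,0].round(3),Rm[:,2].round(4))
    if ax is not None:
        cur=np.degrees(np.arctan2(Rm[1,0],Rm[0,0])); d=(cur-ax+90)%180-90
        print("turn about tool z",round(d,2)); 
    print("shift cm now",(Rm.T@(np.array([x,y,z])-p)/10).round(2), "after turn",((Rm@R.from_euler('z',d,degrees=True).as_matrix()).T@(np.array([x,y,z])-p)/10).round(2) if ax is not None else "")
E
python3 - <<'E'
from h import *
plan(568,-78,260,-15.5)
K,D,Rm,t=cal("wrist");print(t,Rm[:,2],K[0,0])
E
```

```text
t 1.25 tcp [150.2 606.7 222.7] q6 -0.02 F [-0.  -0.3  0.7] w 88.17621059644735 g 0.0
tool x,z [-0.971  0.24  -0.   ] [ 0. -0. -1.]
turn about tool z 1.59
shift cm now [-57.01 -56.42  -3.73] after turn [-58.55 -54.81  -3.73]
[ 75.93472578 624.6144428  384.56174509] [ 0.26991725 -0.06650721 -0.96058392] 330.756454264738
```

Call:
move_arm([
  [0, 0, -3, 0, 100],
  [0, 0, -3, 0, 100],
  [-3.5, -3.5, 0, 0, 100],
  [-3.5, -3.5, 0, 0, 100],
  [-3.5, -3.5, 0, 0, 100],
  [-3.5, -3.5, 0, 0, 100],
  [-3.5, -3.5, 0, 0, 100],
  [-3.5, -3.5, 0, 0, 100],
  [-3.5, -3.5, 0, 0, 100],
  [-3.5, -3.5, 0, 0, 100],
])

```text
t: 2.5
ee_pos: [355.4, 266.2, 283.0]
orientation: [0.38, 3.118, 0.001]
ft_force: [1.2, 1.0, 0.1]
width: 88.1
grasp_force: 0.0
```

Call:
move_arm([
  [-3.5, -3.5, 0, 0, 100],
  [-3.5, -3.5, 0, 0, 100],
  [-3.5, -3.5, 0, 0, 100],
  [-3.5, -3.5, 0, 0, 100],
  [-3.5, -3.5, 0, 0, 100],
  [-3.5, -3.5, 0, 0, 100],
  [-3.5, -3.5, 0, 0, 100],
  [-3.5, -3.5, 0, 0, 100],
  [0, 0, 0, 1.6, 100],
  [0, 0, 0, 0, 100],
])

```text
t: 3.75
ee_pos: [558.6, -71.3, 282.4]
orientation: [-0.425, -3.112, -0.0]
ft_force: [-0.6, 0.3, -0.7]
width: 87.9
grasp_force: 0.0
```

Run:
```python
from h import *
plan(568,-78,200,-15.5)
c=cal("wrist"); im=optics.get_image("wrist"); cv2.imwrite("pics/w1.png",im)
for d in spotter.regions_of("wrist","tube")[:2]:
    ys,xs=np.nonzero(d["region"]); r=cv2.minAreaRect(np.stack([xs,ys],1).astype(np.float32)); bx=cv2.boxPoints(r)
    print(d["conf"],r,[ray(c,p,42)[:2].round() for p in bx],ray(c,r[0],42).round(1))
```

```text
t 3.75 tcp [558.6 -71.3 282.4] q6 -1.45 F [-0.6  0.3 -0.7] w 87.9450952280102 g 0.0
tool x,z [-0.963  0.268  0.001] [-9.e-04  4.e-04 -1.e+00]
turn about tool z -0.05
shift cm now [-1.09 -0.4   8.24] after turn [-1.09 -0.4   8.24]
0.86 ((75.0, 279.5), (23.0, 48.0), 90.0) [array([ 586., -396.]), array([ 604., -333.]), array([ 635., -347.]), array([ 618., -412.])] [ 610.6 -371.8   42. ]
```

View pics/w1.png

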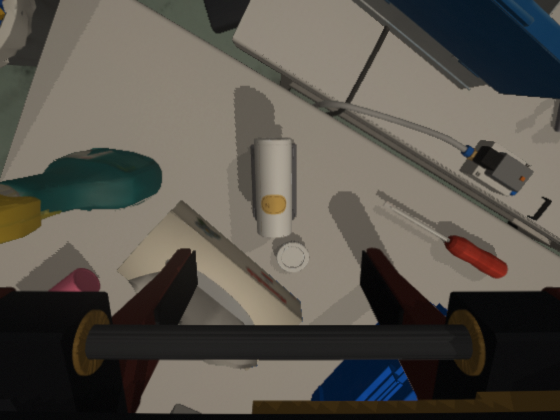

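The wrist view shows the white tube at (274,187), spanning columns 252–296 and rows 138–237. The loose cap is at (293,257). The network's hit at (75,280) is the pink look-alike. I'll fit a cylinder silhouette to the white region.

```bash
cat >> h.py <<'E'
from scipy.optimize import minimize
def cyl(x,y,z,a,L=118,r=22.5):
    t=np.linspace(0,2*np.pi,60); u=np.array([np.cos(a),np.sin(a),0]); v=np.array([-u[1],u[0],0])
    ring=np.outer(np.cos(t),v)*r+np.outer(np.sin(t),[0,0,r])
    return np.vstack([ring+u*L/2,ring-u*L/2])+[x,y,z]
def fitcyl(c,mask,g,z):
    S=8
    def cost(p):
        h=cv2.convexHull(proj(c,cyl(p[0],p[1],z,np.radians(p[2]))).astype(np.float32))
        m=np.zeros(mask.shape,np.uint8); cv2.fillConvexPoly(m,np.round(h*256).astype(np.int32),255,cv2.LINE_AA,8)
        return np.abs(m/255.-mask).sum()
    r=minimize(cost,g,method="Nelder-Mead",options=dict(initial_simplex=np.array(g)+np.vstack([np.zeros(3),np.diag([8,8,4])]),xatol=.05,fatol=.1))
    return r.x,r.fun,mask.sum()
E
python3 - <<'E'
from h import *
im=cv2.imread("pics/w1.png"); c=cal("wrist")
roi=np.zeros(im.shape[:2],np.uint8); roi[125:248,240:310]=1
g=im.min(2).astype(int)
print(g[187,240:310:3]); print(g[125:248:4,274])
h=cv2.cvtColor(im,cv2.COLOR_BGR2HSV); print(h[187,240:310:3].tolist())
E
```

```text
[ 69  69  69  69  46  51  75  95 110 123 133 142 147 148 147 143 132 102
  70 116 119 119 119 119]
[ 81  81  81  80 139 141 143 143 143 143 143 144 144 143 144 144 144 141
  61  63  63  63  68 143 143 143 143 142 131  80  81]
[[18, 40, 82], [21, 40, 82], [18, 40, 82], [19, 43, 83], [17, 34, 53], [15, 35, 59], [18, 38, 88], [18, 35, 110], [18, 36, 128], [18, 36, 143], [17, 35, 154], [20, 31, 162], [19, 33, 169], [21, 32, 169], [20, 32, 168], [20, 31, 163], [20, 34, 152], [18, 33, 117], [10, 20, 76], [17, 38, 136], [17, 38, 140], [17, 38, 140], [19, 38, 140], [17, 38, 140]]
```

```bash
cat > ft.py <<'E'
from h import *
im=cv2.imread("pics/w1.png"); c=cal("wrist")
V=im.max(2); m=np.zeros(V.shape,np.uint8); m[125:248,240:310]=(V[125:248,240:310]>84)
m=cv2.morphologyEx(m,cv2.MORPH_OPEN,np.ones((5,5)))
n,l=cv2.connectedComponents(m,connectivity=4); m=(l==l[175,274]).astype(np.uint8)
xs=np.nonzero(m); print(xs[0].min(),xs[0].max(),[(y,np.nonzero(m[y])[0][[0,-1]].tolist()) for y in range(140,240,12)if m[y].any()])
x,f,s=fitcyl(c,m,[565,-78,-15.5],42); print(x,f,s)
plan(x[0],x[1],23,x[2])
hull=cv2.convexHull(proj(c,cyl(x[0],x[1],42,np.radians(x[2]))).astype(np.float32)).astype(int)
v=im.copy(); cv2.polylines(v,[hull],True,(0,255,0),1)
v[m>0,2]=255; cv2.imwrite("pics/fit.png",np.hstack([cv2.resize(k[120:260,220:330],None,fx=3.6,fy=3.6) for k in(im,v)]))
E
python3 ft.py
```

```text
125 247 [(140, [240, 309]), (152, [240, 309]), (164, [257, 309]), (176, [258, 309]), (188, [258, 309]), (200, [240, 309]), (212, [240, 309]), (224, [240, 309]), (236, [240, 309])]
[551.64984437 -56.9139717  -15.57453995] 3955.8235294117644 7240
t 3.85 tcp [558.5 -70.6 282.7] q6 -1.45 F [ 0.  -1.  -0.7] w 88.0495415277235 g 0.0
tool x,z [-0.964  0.266  0.   ] [-4.e-04  3.e-04 -1.e+00]
turn about tool z 0.13
shift cm now [ 1.02  1.13 25.97] after turn [ 1.02  1.13 25.97]
```

View pics/fit.png

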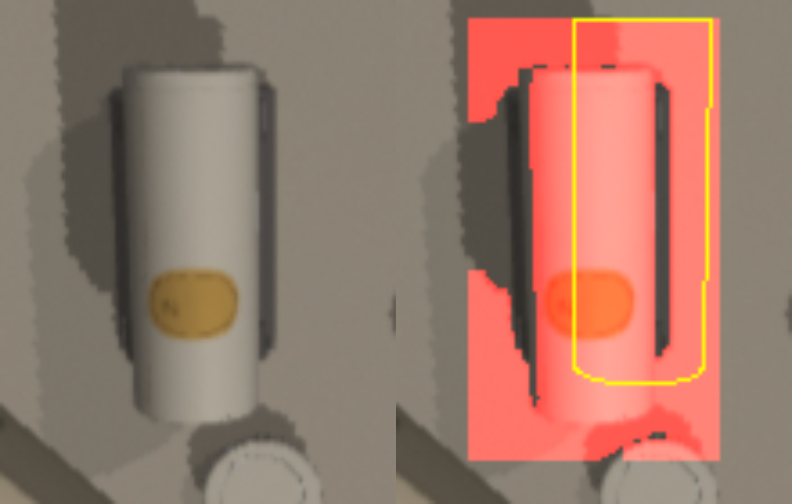

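The fit failed because the mask leaked into the table. The enlarged crop shows the tube clearly, with corners at about (254,139), (292,139), (292,235) and (257,235), so I'll fit to that outline.

Run:
```python
from h import *
c=cal("wrist"); m=np.zeros((420,560),np.uint8)
P=np.array([[254,140],[256,138.9],[291,138.9],[292.2,140],[291.8,234],[289,236.5],[283,237.8],[266,237.8],[260,236.5],[257.2,234]])
cv2.fillPoly(m,[np.round(P*256).astype(np.int32)],255,cv2.LINE_AA,8)
x,f,s=fitcyl(c,m/255.,[568,-78,-15.5],42); print(x,f,s)
plan(x[0],x[1],23,x[2])
```

```text
[562.58050664 -77.83661367 -14.99958053] 54.509803921568626 3757.2549019607845
t 3.85 tcp [558.5 -70.6 282.7] q6 -1.45 F [ 0.  -1.  -0.7] w 88.0495415277235 g 0.0
tool x,z [-0.964  0.266  0.   ] [-4.e-04  3.e-04 -1.e+00]
turn about tool z -0.44
shift cm now [-0.6  -0.6  25.96] after turn [-0.59 -0.6  25.96]
```

Call:
move_arm([
  [-0.6, -0.6, 3, -0.4, 100],
  [0, 0, 4, 0, 100],
  [0, 0, 4, 0, 100],
  [0, 0, 4, 0, 100],
  [0, 0, 4, 0, 100],
  [0, 0, 3, 0, 100],
  [0, 0, 2, 0, 100],
  [0, 0, 1.9, 0, 100],
  [0, 0, 0, 0, 100],
  [0, 0, 0, 0, 100],
])

```text
t: 5.1
ee_pos: [564.0, -79.0, 24.4]
orientation: [0.413, 3.113, -0.0]
ft_force: [0.3, 0.1, -0.1]
width: 87.9
grasp_force: 0.0
```

Call:
move_arm([
  [0, 0, 0, 0, 40],
  [0, 0, 0, 0, 40],
  [0, 0, 0, 0, 30],
  [0, 0, 0, 0, 30],
  [0, 0, 0, 0, 30],
  [0, 0, 0, 0, 30],
  [0, 0, 0, 0, 30],
])

```text
t: 5.98
ee_pos: [563.3, -79.1, 23.7]
orientation: [-0.413, -3.114, 0.0]
ft_force: [-0.8, -2.8, 1.9]
width: 44.6
grasp_force: 30.0
```

Call:
move_arm([
  [0, 0, -1, 0, 30],
  [0, 0, -3, 0, 30],
  [0, 0, -4, 0, 30],
  [0, 0, -4, 0, 30],
  [0, 0, -4, 0, 30],
  [0, 0, -4, 0, 30],
  [0, 0, -4, 0, 30],
  [0, 0, -3, 0, 30],
  [0, 0, 0, 0, 30],
])

```text
t: 7.1
ee_pos: [564.6, -78.9, 296.5]
orientation: [0.412, 3.109, 0.0]
ft_force: [0.4, 0.5, -0.4]
width: 44.4
grasp_force: 30.0
```

Call:
move_arm([
  [1, 2, 0, 0, 30],
  [2, 3.6, 0, 0, 30],
  [2, 3.6, 0, 0, 30],
  [2, 3.6, 0, 0, 30],
  [2, 3.6, 0, 0, 30],
  [2, 3.6, 0, 0, 30],
  [2, 3.6, 0, 0, 30],
  [1.5, 2.6, 0, 0, 30],
  [0.3, 1, 0, 0, 30],
  [0, 0, 0, 0, 30],
])

```text
t: 8.35
ee_pos: [490.8, 222.6, 292.7]
orientation: [-0.411, -3.113, 0.002]
ft_force: [-0.2, -0.7, -0.7]
width: 44.5
grasp_force: 30.0
```

Run:
```python
from h import *
plan(526,352,250,-16)
c=cal("wrist"); im=optics.get_image("wrist"); cv2.imwrite("pics/w2.png",im); np.savez("w2.npz",K=c[0],D=c[1],R=c[2],t=c[3])
for l,z in(("holder",10),("clip_a",59),("clip_b",59),("end_stop",50)):
    print(l,[(d["point"],round(d["conf"],2),ray(c,d["point"],z).round()) for d in spotter.find_in("wrist",l)][:3])
```

```text
t 8.35 tcp [490.8 222.6 292.7] q6 -0.9 F [-0.2 -0.7 -0.7] w 44.48475938786087 g 29.98966008424759
tool x,z [-0.966  0.259  0.001] [-1.5e-03 -8.0e-04 -1.0e+00]
turn about tool z 0.97
shift cm now [-0.05 13.42  4.26] after turn [ 0.17 13.42  4.26]
holder [([375.8, 168.9], 0.75, array([513., 352.,  10.]))]
clip_a [([379.2, 167.2], 0.66, array([501., 344.,  59.]))]
clip_b [([379.2, 167.2], 0.66, array([501., 344.,  59.]))]
end_stop [([380.7, 222.0], 0.68, array([573., 336.,  50.])), ([215.4, 381.4], 0.48, array([756.,  53.,  50.]))]
```

View pics/w2.png

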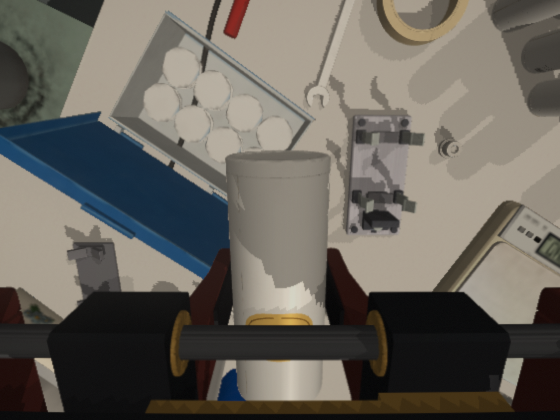

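Wrist view: the tube is held centrally. The holder is at columns 348–412, rows 114–236, with clips near rows 137 and 197 and the stop near (380,218). The die is at (449,149). I'll enlarge the holder to read its corners.

Run:
```python
import cv2
im=cv2.imread("pics/w2.png")[105:245,335:430]
cv2.imwrite("pics/w2c.png",cv2.convertScaleAbs(cv2.resize(im,(570*95//95*1,840*570//570))[:,:] if 0 else cv2.resize(im,None,fx=4.2,fy=4.2,interpolation=cv2.INTER_CUBIC),alpha=1.4))
```

```text
(no output)
```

View pics/w2c.png

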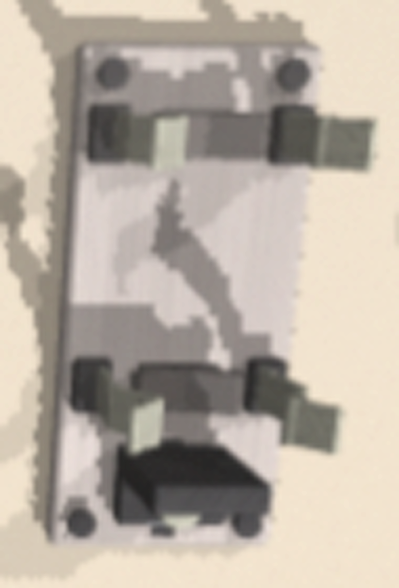

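```bash
cat > hf.py <<'E'
from h import *
from scipy.optimize import least_squares
f=np.load("w2.npz"); c=(f["K"],f["D"],f["R"],f["t"])
def W(p,P):
    a=np.radians(p[2]); u=np.array([np.cos(a),np.sin(a)]); v=np.array([-u[1],u[0]])
    P=np.atleast_2d(P).astype(float); return np.c_[np.array(p[:2])+P[:,:1]*u+P[:,1:2]*v,P[:,2]]
px=lambda q:(np.array(q,float)/4.2+[335,105]-.38)
M=np.array([[-67,-38,10],[-67,38,10],[98,-38,10],[98,38,10],[-47,28.5,72],[-33,28.5,72],[33,28.5,72],[47,28.5,72]])
Q=px([[84,47],[314,47],[57,537],[270,540],[375,118],[372,170],[342,408],[336,452]])
for n in(4,8):
    r=least_squares(lambda p:(proj(c,W(p,M[:n]))-Q[:n]).ravel(),[515,350,-16],loss="soft_l1"); print(n,r.x.round(2)); print(((proj(c,W(r.x,M))-Q)*4.2).round(1).tolist())
C=lambda P:((proj(c,W(r.x,P))-[335,105]+.38)*4.2).round().tolist()
print("left flare",C([[-47,-28.5,72],[-33,-28.5,72],[-47,-18,59]]))
for s in(58,62,66): print(s,"stop face TL TR",C([[s,-18,58],[s,18,58]]),"BL",C([[s,-18,10]]),"back top",C([[s+10,-18,58],[s+10,18,58]]))
print("screws/saddle",C([[-60,-30,10],[40,0,20]]))
print("cam",c[3])
E
python3 hf.py
```

```text
4 [510.49 356.28 -14.62]
[[-6.4, -3.9], [9.9, -4.9], [-5.7, 13.0], [4.5, 8.3], [-4.6, -1.5], [-7.2, -0.5], [-2.6, -2.1], [-1.8, 1.4]]
8 [510.74 357.2  -14.98]
[[-1.9, -4.7], [14.3, -4.1], [-4.6, 12.3], [5.4, 9.0], [0.0, -0.8], [-3.0, 0.2], [-0.1, -1.4], [0.4, 2.0]]
left flare [[164.0, 117.0], [160.0, 170.0], [189.0, 115.0]]
58 stop face TL TR [[159.0, 477.0], [279.0, 477.0]] BL [[119.0, 435.0]] back top [[156.0, 509.0], [275.0, 509.0]]
62 stop face TL TR [[158.0, 490.0], [277.0, 490.0]] BL [[119.0, 447.0]] back top [[155.0, 521.0], [274.0, 521.0]]
66 stop face TL TR [[157.0, 502.0], [276.0, 502.0]] BL [[118.0, 459.0]] back top [[154.0, 534.0], [273.0, 534.0]]
screws/saddle [[107.0, 66.0], [187.0, 389.0]]
cam [417.05358402 242.09753878 454.68761992]
```

Run:
```python
from h import *
c=cal("top"); print("lid ends",ray(c,[256,207],220).round(),ray(c,[295,257],220).round())
f=np.load("w2.npz"); c=(f["K"],f["D"],f["R"],f["t"])
for d in(-4,-1,2):
    p=np.array([490.8,222.6])+d*np.array([.966,-.259]); q=proj(c,cyl(p[0],p[1],292.7+18.3,np.radians(-15))); print(d,q[60:].min(0),q[60:].max(0))
plan(504.5,358.9,120,-15)
```

```text
lid ends [517. 156. 220.] [376.  41. 220.]
-4 [226.24296695 147.5837249 ] [332.29347614 157.62986329]
-1 [226.55101905 153.71800432] [331.98812736 165.89313758]
2 [226.85648468 159.79304335] [331.68528823 174.04733654]
t 8.6 tcp [491.6 221.3 293.6] q6 -0.9 F [-0.3  0.6 -1.4] w 44.084450220036835 g 29.989669919013977
tool x,z [-0.965  0.262  0.   ] [-2.e-04 -2.e-04 -1.e+00]
turn about tool z -0.19
shift cm now [ 2.36 13.62 17.35] after turn [ 2.31 13.63 17.35]
```

Call:
move_arm([
  [0.4, 2.5, 0, 0, 30],
  [0.6, 3.5, 0, 0, 30],
  [0.6, 3.5, 0, 0, 30],
  [0.4, 2.6, 0, 0, 30],
  [0.3, 1.5, 2, 0, 30],
  [0, 0, 3, 0, 30],
  [0, 0, 4, 0, 30],
  [0, 0, 4, 0, 30],
  [0, 0, 3, 0, 30],
  [0, 0, 1.3, 0, 30],
])

```text
t: 9.85
ee_pos: [503.2, 358.0, 117.6]
orientation: [-0.413, -3.111, 0.005]
ft_force: [0.1, 0.3, -1.3]
width: 44.7
grasp_force: 30.0
```

Call:
move_arm([
  [0, 0, 0, 0, 30],
  [0, 0, 0, 0, 30],
  [0, 0, 0, 0, 30],
])

```text
t: 10.22
ee_pos: [505.3, 360.0, 122.0]
orientation: [0.413, 3.113, 0.002]
ft_force: [-0.4, -0.4, -0.8]
width: 44.4
grasp_force: 30.0
```

Run:
```python
from h import *
for i in range(4): 
    im=optics.get_image("top"); plan(504.5,358.9,60,-15)
w=optics.get_image("wrist"); s=optics.get_image("scene"); 
cv2.imwrite("pics/a.png",np.vstack([cv2.resize(np.hstack([cv2.resize(s[120:220,150:290],(560,400),interpolation=cv2.INTER_CUBIC)]),(420,300)),cv2.resize(w[60:270,150:444],(420,300))]))
```

```text
t 10.28 tcp [505.3 359.9 121.9] q6 -0.71 F [ 1.   0.4 -0.9] w 44.64370898522608 g 29.989582300186157
tool x,z [-0.965  0.261 -0.001] [ 0.0018  0.0012 -1.    ]
turn about tool z -0.11
shift cm now [ 0.05 -0.13  6.19] after turn [ 0.05 -0.13  6.19]
t 10.32 tcp [505.1 359.9 121.7] q6 -0.71 F [-0.3 -0.3 -0.9] w 44.49232503126364 g 29.98967707157135
tool x,z [-0.965  0.261 -0.001] [ 0.0015  0.001  -1.    ]
turn about tool z -0.11
shift cm now [ 0.04 -0.12  6.17] after turn [ 0.04 -0.12  6.17]
t 10.38 tcp [505.  359.8 121.5] q6 -0.71 F [-0.2 -0.5  0.1] w 44.37644689403123 g 29.98961091041565
tool x,z [-0.965  0.261 -0.001] [ 1.1e-03  7.0e-04 -1.0e+00]
turn about tool z -0.11
shift cm now [ 0.03 -0.1   6.15] after turn [ 0.03 -0.1   6.15]
t 10.43 tcp [504.9 359.7 121.3] q6 -0.71 F [ 0.6 -0.7 -0.5] w 44.44134199799885 g 29.98969316482544
tool x,z [-0.965  0.261 -0.001] [ 9.e-04  6.e-04 -1.e+00]
turn about tool z -0.11
shift cm now [ 0.02 -0.09  6.13] after turn [ 0.02 -0.09  6.13]
```

View pics/a.png

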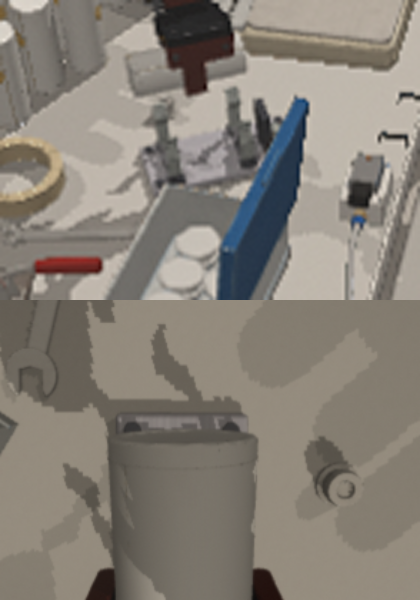

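The tube is held level above the holder. In the lower crop the bar's corners (118 and 247) are centred on the tube's edges (110 and 255), so it is laterally aligned. Now descending.

Call:
move_arm([
  [0, 0, 2, 0, 30],
  [0, 0, 2, 0, 30],
  [0, 0, 1.5, 0, 30],
  [0, 0, 0.5, 0, 30],
  [0, 0, 0, 0, 30],
  [0, 0, 0, 0, 30],
  [0, 0, 0, 0, 30],
])

```text
t: 11.4
ee_pos: [505.0, 359.8, 61.3]
orientation: [0.413, 3.113, 0.001]
ft_force: [0.0, -0.1, 0.1]
width: 44.5
grasp_force: 30.0
```

Call:
move_arm([
  [0, 0, 0.2, 0, 30],
  [0, 0, 0.2, 0, 30],
  [0, 0, 0.2, 0, 30],
  [0, 0, 0.2, 0, 30],
  [0, 0, 0, 0, 30],
])

```text
t: 12.02
ee_pos: [505.2, 359.4, 53.7]
orientation: [0.413, 3.113, 0.0]
ft_force: [-0.4, -3.3, 8.0]
width: 44.3
grasp_force: 30.0
```

Call:
move_arm([
  [0, 0, 0.2, 0, 30],
  [0, 0, 0.2, 0, 30],
  [0, 0, 0, 0, 30],
])

```text
t: 12.4
ee_pos: [505.7, 359.8, 50.3]
orientation: [0.413, 3.112, 0.002]
ft_force: [-1.2, -3.8, 11.3]
width: 44.3
grasp_force: 30.0
```

The sideways force is −3.8 N, so I'm about 1 mm too far toward +y. Shift −1 mm in tool y and continue.

Call:
move_arm([
  [0, -0.1, 0.1, 0, 30],
  [0, 0, 0.2, 0, 30],
  [0, 0, 0, 0, 30],
])

```text
t: 12.78
ee_pos: [505.8, 359.2, 47.4]
orientation: [0.413, 3.112, 0.003]
ft_force: [-0.5, -2.0, 11.8]
width: 44.4
grasp_force: 30.0
```

Call:
move_arm([
  [0, 0, 0.2, 0, 30],
  [0, 0, 0.2, 0, 30],
  [0, 0, 0, 0, 30],
])

```text
t: 13.15
ee_pos: [505.8, 359.1, 43.1]
orientation: [0.413, 3.112, 0.003]
ft_force: [0.7, -1.3, 8.7]
width: 44.6
grasp_force: 30.0
```

Call:
move_arm([
  [0, 0, 0.2, 0, 30],
  [0, 0, 0.2, 0, 30],
  [0, 0, 0, 0, 30],
])

```text
t: 13.52
ee_pos: [505.4, 358.9, 38.6]
orientation: [0.413, 3.112, 0.002]
ft_force: [1.4, -1.3, 5.6]
width: 44.5
grasp_force: 30.0
```

Past the peak. Continuing gently toward TCP z ≈ 26.7.

Call:
move_arm([
  [0, 0, 0.2, 0, 30],
  [0, 0, 0.2, 0, 30],
  [0, 0, 0.2, 0, 30],
  [0, 0, 0.1, 0, 30],
  [0, 0, 0, 0, 30],
  [0, 0, 0, 0, 30],
])

```text
t: 14.28
ee_pos: [504.2, 358.5, 30.3]
orientation: [-0.413, -3.114, 0.0]
ft_force: [2.4, -0.4, -3.4]
width: 44.8
grasp_force: 30.0
```

Call:
move_arm([
  [0, 0, 0.1, 0, 30],
  [0, 0, 0.1, 0, 30],
  [0, 0, 0.1, 0, 30],
  [0, 0, 0, 0, 30],
  [0, 0, 0, 0, 30],
])

```text
t: 14.9
ee_pos: [504.1, 358.5, 27.4]
orientation: [-0.413, -3.114, 0.001]
ft_force: [1.8, 0.2, -2.5]
width: 44.7
grasp_force: 30.0
```

Call:
move_arm([
  [0, 0, 0.05, 0, 30],
  [0, 0, 0.05, 0, 30],
  [0, 0, 0, 0, 30],
  [0, 0, 0, 0, 30],
])

```text
t: 15.4
ee_pos: [504.2, 358.6, 26.9]
orientation: [-0.413, -3.114, 0.0]
ft_force: [-2.3, -0.7, 2.8]
width: 44.3
grasp_force: 30.0
```

Call:
move_arm([
  [0, 0, 0.05, 0, 30],
  [0, 0, 0, 0, 30],
  [0, 0, 0, 0, 30],
])

```text
t: 15.78
ee_pos: [504.3, 358.6, 26.8]
orientation: [-0.413, -3.114, 0.0]
ft_force: [-4.7, -1.6, 7.7]
width: 44.4
grasp_force: 30.0
```

Call:
move_arm([
  [0, 0, 0.04, 0, 30],
  [0, 0, 0, 0, 30],
  [0, 0, 0, 0, 30],
])

```text
t: 16.15
ee_pos: [504.3, 358.6, 26.8]
orientation: [-0.413, -3.114, 0.0]
ft_force: [-4.3, -2.1, 9.5]
width: 44.6
grasp_force: 30.0
```

Run:
```python
from h import *
s=get_obs(); print(s["moment"],s["ft_force"],s["ee_pos"])
w=optics.get_image("wrist"); s=optics.get_image("scene")
plan(504.5,358.9,26.8,-15)
cv2.imwrite("pics/b.png",np.vstack([cv2.resize(s[120:220,150:290],(420,300),interpolation=cv2.INTER_CUBIC),cv2.resize(w[60:270,150:444],(420,300))]))
```

```text
[-0.39561362  0.70617304 -0.01693682] [-4.29524561 -2.12061129  9.53130528] [504.27119392 358.58330569  26.77001058]
t 16.25 tcp [504.3 358.6  26.8] q6 -0.71 F [-4.5 -0.9 11. ] w 44.42393677237903 g 29.98406946659088
tool x,z [-0.965  0.261  0.   ] [-1.e-04 -0.e+00 -1.e+00]
turn about tool z -0.11
shift cm now [-0.01  0.04 -0.  ] after turn [-0.01  0.04 -0.  ]
```

View pics/b.png

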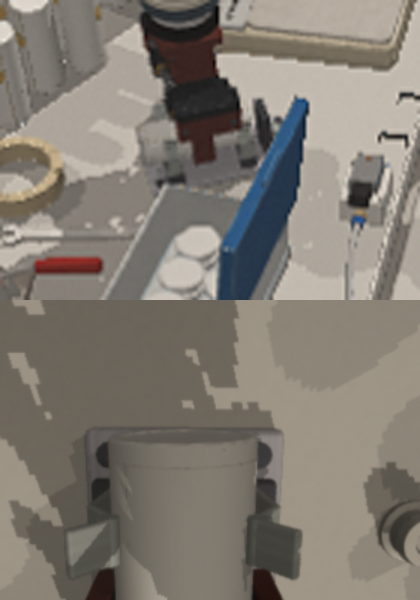

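It's seated with both fingers of the near clip closed symmetrically round the tube. I'll relieve the press a little, then slide along −tool x.

Call:
move_arm([
  [0, 0, -0.07, 0, 30],
  [0, 0, 0, 0, 30],
  [0, 0, 0, 0, 30],
])

```text
t: 16.62
ee_pos: [504.2, 358.6, 26.8]
orientation: [-0.413, -3.114, 0.0]
ft_force: [-2.6, -0.7, 6.3]
width: 44.3
grasp_force: 30.0
```

Call:
move_arm([
  [-0.1, 0, 0, 0, 30],
  [-0.1, 0, 0, 0, 30],
  [-0.1, 0, 0, 0, 30],
  [-0.1, 0, 0, 0, 30],
  [0, 0, 0, 0, 30],
])

```text
t: 17.25
ee_pos: [505.4, 358.0, 26.7]
orientation: [-0.414, -3.11, 0.002]
ft_force: [-13.8, 3.4, 12.2]
width: 44.0
grasp_force: 30.0
```

Call:
move_arm([
  [-0.1, 0, 0, 0, 30],
  [-0.1, 0, 0, 0, 30],
  [0, 0, 0, 0, 30],
])

```text
t: 17.62
ee_pos: [507.3, 357.4, 26.7]
orientation: [-0.414, -3.109, 0.002]
ft_force: [-13.8, 3.7, 12.1]
width: 44.5
grasp_force: 30.0
```

Call:
move_arm([
  [0, 0, -0.1, 0, 30],
  [0, 0, 0, 0, 30],
  [0, 0, 0, 0, 30],
])

```text
t: 18.0
ee_pos: [508.9, 357.0, 26.9]
orientation: [-0.413, -3.112, 0.001]
ft_force: [-5.2, 1.2, 0.8]
width: 44.4
grasp_force: 30.0
```

Call:
move_arm([
  [-0.1, 0, 0, 0, 30],
  [0, 0, 0, 0, 30],
  [0, 0, 0, 0, 30],
])

```text
t: 18.38
ee_pos: [509.9, 356.7, 26.9]
orientation: [-0.413, -3.112, 0.001]
ft_force: [-5.7, 2.4, 0.9]
width: 44.9
grasp_force: 30.0
```

Run:
```python
from h import *
plan(504.5,358.9,26.8,-15)
w=optics.get_image("wrist"); cv2.imwrite("pics/c_raw.png",w)
print("tube end rows", [int(np.argmax(np.abs(np.diff(w[110:200,c].astype(int).sum(1))))+110) for c in (265,280,290)])
```

```text
t 18.38 tcp [509.9 356.7  26.9] q6 -0.72 F [-5.7  2.4  0.9] w 44.86336617807478 g 29.980092644691467
tool x,z [-0.965  0.261  0.002] [-2.2e-03 -5.0e-04 -1.0e+00]
turn about tool z -0.13
shift cm now [0.58 0.07 0.01] after turn [0.58 0.07 0.01]
tube end rows [159, 124, 159]
```

Sliding now at about 6 N. Continuing in small steps.

Call:
move_arm([
  [-0.05, 0, 0, 0, 30],
  [-0.05, 0, 0, 0, 30],
  [-0.05, 0, 0, 0, 30],
  [0, 0, 0, 0, 30],
])

```text
t: 18.92
ee_pos: [511.4, 356.3, 26.9]
orientation: [-0.413, -3.112, 0.001]
ft_force: [-5.8, 2.1, 0.9]
width: 44.2
grasp_force: 30.0
```

Call:
move_arm([
  [-0.05, 0, 0, 0, 30],
  [-0.05, 0, 0, 0, 30],
  [0, 0, 0, 0, 30],
])

```text
t: 19.3
ee_pos: [512.4, 356.0, 26.9]
orientation: [-0.413, -3.112, 0.001]
ft_force: [-5.5, 2.6, 1.5]
width: 44.5
grasp_force: 30.0
```

Call:
move_arm([
  [-0.05, 0, 0, 0, 30],
  [0, 0, 0, 0, 30],
  [0, 0, 0, 0, 30],
])

```text
t: 19.68
ee_pos: [512.8, 355.9, 26.8]
orientation: [-0.413, -3.112, 0.001]
ft_force: [-5.2, 1.4, 0.2]
width: 44.6
grasp_force: 30.0
```

Call:
move_arm([
  [-0.05, 0, 0, 0, 30],
  [0, 0, 0, 0, 30],
  [0, 0, 0, 0, 30],
])

```text
t: 20.05
ee_pos: [513.3, 355.8, 26.9]
orientation: [-0.413, -3.112, 0.001]
ft_force: [-5.5, 1.0, 0.7]
width: 44.4
grasp_force: 30.0
```

Call:
move_arm([
  [-0.05, 0, 0, 0, 30],
  [0, 0, 0, 0, 30],
  [0, 0, 0, 0, 30],
])

```text
t: 20.42
ee_pos: [513.8, 355.7, 26.8]
orientation: [-0.413, -3.112, 0.001]
ft_force: [-5.1, 3.4, 0.8]
width: 44.5
grasp_force: 30.0
```

Call:
move_arm([
  [-0.05, 0, 0, 0, 30],
  [0, 0, 0, 0, 30],
  [0, 0, 0, 0, 30],
])

```text
t: 20.8
ee_pos: [514.3, 355.6, 26.9]
orientation: [-0.413, -3.112, 0.001]
ft_force: [-6.6, 1.5, 0.9]
width: 44.5
grasp_force: 30.0
```

Call:
move_arm([
  [-0.05, 0, 0, 0, 30],
  [0, 0, 0, 0, 30],
  [0, 0, 0, 0, 30],
])

```text
t: 21.18
ee_pos: [514.6, 355.4, 26.8]
orientation: [-0.413, -3.112, 0.001]
ft_force: [-7.2, 2.5, 0.6]
width: 44.3
grasp_force: 30.0
```

Call:
move_arm([
  [-0.05, 0, 0, 0, 30],
  [0, 0, 0, 0, 30],
  [0, 0, 0, 0, 30],
])

```text
t: 21.55
ee_pos: [514.6, 355.4, 26.8]
orientation: [-0.414, -3.111, 0.002]
ft_force: [-8.9, 3.2, 1.7]
width: 44.3
grasp_force: 30.0
```

Motion stopped and the force is rising after 10.8 mm, against 10.6 mm predicted, so it's on the stop. One more small step to confirm, then back off the load and release.

Call:
move_arm([
  [-0.05, 0, 0, 0, 30],
  [0, 0, 0, 0, 30],
  [0, 0, 0, 0, 30],
])

```text
t: 21.92
ee_pos: [514.6, 355.4, 26.8]
orientation: [-0.414, -3.11, 0.002]
ft_force: [-10.2, 3.8, 3.1]
width: 44.4
grasp_force: 30.0
```

Call:
move_arm([
  [0.05, 0, 0, 0, 30],
  [0, 0, 0, 0, 30],
  [0, 0, 0, 0, 45],
  [0, 0, 0, 0, 70],
  [0, 0, 0, 0, 85],
  [0, 0, 0, 0, 85],
  [0, 0, 0, 0, 85],
  [0, 0, 0, 0, 85],
])

```text
t: 22.92
ee_pos: [516.6, 355.3, 27.5]
orientation: [0.413, 3.114, 0.0]
ft_force: [-0.2, 0.7, -0.0]
width: 74.5
grasp_force: 0.0
```

Released. Rising straight up, fingers clear at ±37 mm plus backs.

Call:
move_arm([
  [0, 0, -1, 0, 85],
  [0, 0, -2, 0, 85],
  [0, 0, -3, 0, 85],
  [0, 0, -4, 0, 85],
  [0, 0, -4, 0, 85],
  [0, 0, -4, 0, 85],
  [0, 0, -4, 0, 85],
  [0, 0, 0, 0, 85],
  [0, 0, 0, 0, 85],
])

```text
t: 24.05
ee_pos: [516.1, 355.1, 248.0]
orientation: [0.413, 3.114, 0.001]
ft_force: [0.0, 0.4, -0.8]
width: 74.7
grasp_force: 0.0
```

Run:
```python
from h import *
w=optics.get_image("wrist"); s=optics.get_image("scene")
plan(504.5,358.9,26.8,-15)
cv2.imwrite("pics/d.png",np.vstack([cv2.resize(s[120:220,150:290],(420,300),interpolation=cv2.INTER_CUBIC),cv2.resize(w[90:300,133:427],(420,300))]))
```

```text
t 24.15 tcp [515.7 354.8 246.6] q6 -0.72 F [-0.6 -0.4 -1.3] w 74.7401519591569 g 0.0
tool x,z [-0.965  0.261  0.001] [-0.0016 -0.0011 -1.    ]
turn about tool z -0.11
shift cm now [ 1.16  0.13 21.98] after turn [ 1.16  0.13 21.98]
```

View pics/d.png

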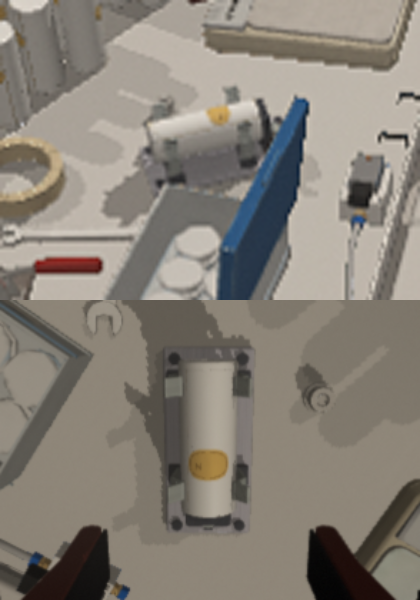

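The tube lies level in both clips (wrist crop, about (208,440)). Its end is against the dark stop at (208,517) with no gap, and the die and spanner haven't moved. Handing in.

```bash
python3 -c "
from h import *
print(close_job())"
```

```text
the job is handed in; nothing more can be done
None
```

The tube is snapped into both clips and slid up against the end stop, then released, and the job is handed in at about 24 s; the judge's verdict was not shown.

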